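# Press the rotor wrench home in its foam pocket

## Task

Put the centrifuge's rotor wrench away: lay it, face up as it lies, over the pocket of its own outline in the grey foam of the kit tray and press it down at both ends until it lies level and fully home on the pocket's floor. Do not shift the bench timer or the marker pen lying near by.

Things in the scene. Friction and masses are not known exactly. Their poses are not given: they have to be found in the camera images.
- wrench: Rotor wrench, one rigid flat steel piece, 0.11 to 0.22 kg, 140 long, 22 thick, lying flat. Origin: on its underside, middle of the length, on the handle's centre line; x points along it to the head, z up. Square head 48 x 48, x = +22 to +70 mm, dark hexagon on top; handle 22 wide, x = -70 to +22; a stud sticks out on the +y side only, x = -52 to -38, out to y = +23.
- wrench_center (a point): The wrench's centre: as its origin, but half-way up (11 mm above the underside); axes as the wrench's. It is best gripped across the 22 mm handle between stud and head, about x = -8 mm from here.
- wrench_head (a point): Point on the wrench's top face in the middle of the head (x = +46 mm, 22 mm above the underside); press here.
- wrench_tail (a point): Point on the wrench's top face near the end of the handle (x = -60 mm, 22 mm above the underside); press here too.
- kit_tray: Fixed white tray, 188 x 158, filled with grey foam (black at the bottom of its pockets) whose surface is 30 mm above the worktop. Origin: centre of its underside; x along its long side, z up. Cut in the foam: the wrench's pocket (see pocket), its centre line at y = -20 mm; and at y = +50 mm a long narrow pocket filled by steel forceps (fixed).
- pocket (a point): Centre of the floor of the wrench's pocket, 14 mm above the worktop, 16 mm below the foam's surface; axes as the tray's. It has the wrench's outline, 2.5 mm wider on every side: head at +x, stud on the +y side. The wrench is home when its origin is here with axes alike; its top then stands 6 mm above the foam. A finger notch as deep crosses the handle, x = -27 to +11, y = -45 to +45 mm.
- pocket_head (a point): Where wrench_head is when the wrench is home (36 mm above the worktop). Springy foam bulges on both sides of the pocket narrow it here by 3.5 mm a side: the wrench, laid in, rests on them 6 to 10 mm above home, and this end must be pressed down past them with some 5 to 15 N; it then stays down.
- pocket_tail (a point): Where wrench_tail is when the wrench is home (36 mm above the worktop). A second pair of foam bulges as at the head: this end too must be pressed past them with some 5 to 15 N.
- timer: Bench timer, white, 62 x 66 x 19, lying loose beyond the middle; origin at the centre of its underside. Leave it alone.
- marker: Marker pen, white with black cap, 135 long, 16 thick, lying loose between tray and wrench, about along x; origin at the centre of its underside. Leave it alone.

How it is judged:
By the outcome, as a careful person would: the job done as asked, in the order asked, and still so for the second after the job is handed in, with the robot touching nothing.
It also fails if it takes over 54 s, if anything falls off the work surface, if the arm or the gripper's body presses on something with over 40 N, if the wrist force passes 120 N, or if a joint passes its speed limit or range.

## Robot

A 7-joint arm with a two-finger parallel gripper is mounted at the origin on a cart in front of the work surface, level with it; the furniture and walls round the work are solid. World frame = base frame: x ahead of the robot, y to its left, z up, the work surface at z = 0. Lengths are in m, angles in rad, forces in N, time in s.
With the tool pointing down it reaches from about 0.4 to 0.85 m from the base axis. Payload 10.4 kg.
Tool frame: the origin (TCP) lies midway between the tips of the shut fingers; the grasp point (between the pads) lies 19 mm behind it; z points along the fingers, y is the line along which they close (so a half turn about z gives the same grasp; the last joint's range is limited). The gripper opens to 85 mm and grips with 20 to 120 N. Pads are 22 mm wide; open, the fingers measure 114 mm over their backs; the gripper's body (76 mm by 85 mm) begins 54 mm behind the grasp point. The pads swing forward as they close: fully open they stand 13 mm farther back than shut.
Start: joints at [1.078, 0.332, -0.065, 1.46, 0.022, 1.35, -0.088], TCP at [0.283, -0.557, 0.231] pointing down, gripper open.
Joint ranges: [-2.6, 2.6], [-0.5, 2.12], [-1.47, 1.34], [0.16, 2.42], [-1.27, 4.41], [0.06, 2.06], [-2.6, 2.6]. Speed limits (rad/s): [2.22, 2.22, 2.79, 2.79, 3.14, 3.14, 3.14].

## Interface

Orientations are given as a unit quaternion [x, y, z, w].
In Python, from workcell import get_obs, camera, camera_params, hand_in gives the robot as it stands.
- The arm moves only by the tool carry_out, never from a script. Its argument "commands" is a list that holds one entry, the list of rows, each a list of 6 numbers: the shift along the tool's x, y, z in units of 40 mm (1.0 is 40 mm), then the turn, a rotation vector about the tool's x, y, z in units of 6 degrees (1.0 is 6 degrees). In form: [[[x, y, z, ax, ay, az], ...]]. A call has 1 to 20 rows; each row shifts and turns the commanded pose from where the row before left it, along the tool's axes as they then stand; what a row does not reach is not made up. A row lasts 1/12 s, in which the tool goes at most 41.7 mm and 7.16 degrees, less where a joint would pass 70% of its speed; a pose out of reach is approached as far as the arm can. A call is refused whole if a number of a shift passes 1 or a number of a turn 1, either way. A call with a gripper value outside its range is refused whole. "hand" is the closure, from -1 (fully open) to 1 (shut), set as the call begins (left out, the last holds). The fingers move at their own pace and stop on an object; "force" is the grip in N (left out, the last holds). Time passes only in rows, so rows that do not move let the fingers close. It gives the time, the measured TCP pose, the force, the opening and the grip force at its end, in the units of the state.
- get_obs(): the state, without advancing time (a new reading comes with each control period).
- camera(name): name is "scene" or "top" or "wrist"; returns the picture (400x640x3 uint8, red, green, blue); there is no depth.
- camera_params(name): a dict with "mtx" (3x3 intrinsics, pixels), "R" (3x3) and "t" (3): a world point X has camera coordinates R X + t. Camera axes: x right, y down, z forward; pixel columns grow to the right and rows downward; lengths in m; the calibration is good to about 2 mm. A picture is of the moment at which its call begins: read the wrist's pose just before it. camera_params takes no time and is no camera call; for the wrist camera it gives the pose at the moment of the call.
- hand_in(): hands the job in; it is judged then, once.
The state is a dict: "clock": time; "joint_pos": joint angles; "joint_velocities": joint speeds; "tau": joint torques, N m; "position": TCP position; "ee_rot": TCP orientation; "ft_force": force on the tool from outside, world axes, zero at the start; "torque": the same for the moment, N m; "grip_width": opening from 0.0 (shut) to 1.0 (fully open); "grasp_force": force on a finger pad.
Only numpy, scipy, OpenCV 4.12 (cv2) and the standard library are available. Lean on these libraries where they do the work, as an engineer would, in place of code of your own. Each camera call takes 0.05 s, during which the arm holds its last target. There are 200 camera calls.

## Working session

There is one attempt and no reset: what is moved stays moved. The work goes in short steps, Python scripts to look and compute and a tool call to move; the robot and the scene stay as the last step left them, time stands still between calls to the robot, and variables do not carry over. Pictures are saved under pics/ and viewed, at most 10 in all, crops included, and the job is handed in when it is done.

Besides the shell and the picture viewer there is one more tool, called after "Request:" by a JSON object that holds its "op" and its "data". carry_out: Moves the arm, as the interface text tells. Its arguments: {"type":"object","properties":{"commands":{"type":"array"},"hand":{"type":"number"},"force":{"type":"number"}},"required":["commands"]}

```bash
mkdir -p pics
python3 - <<'E'
from workcell import *
import cv2,numpy as np
np.set_printoptions(precision=4,suppress=True)
o=get_obs();print(o['clock'],o['position'],o['ee_rot'],o['grip_width'],o['ft_force'])
for n in ['top','scene']:
    cv2.imwrite(f'pics/{n}0.png',camera(n)[:,:,::-1]);p=camera_params(n);print(n,p['mtx'],p['R'],p['t'])
E
```

```text
0.0 [ 0.2828 -0.5569  0.2305] [ 0.9725  0.2327 -0.0002 -0.0007] 0.9994888025263775 [-0.4164 -0.1528  0.3624]
top [[424.9426   0.     318.4283]
 [  0.     424.9426 199.1283]
 [  0.       0.       1.    ]] [[-0.0262 -0.9988  0.0409]
 [-0.9954  0.0223 -0.0928]
 [ 0.0917 -0.0431 -0.9948]] [0.0385 0.506  0.8851]
scene [[484.6174   0.     322.1974]
 [  0.     484.6174 193.2997]
 [  0.       0.       1.    ]] [[-0.7693 -0.6388 -0.0123]
 [-0.4008  0.4974 -0.7694]
 [ 0.4975 -0.587  -0.6387]] [0.4165 0.203  0.9619]
```

View pics/top0.png

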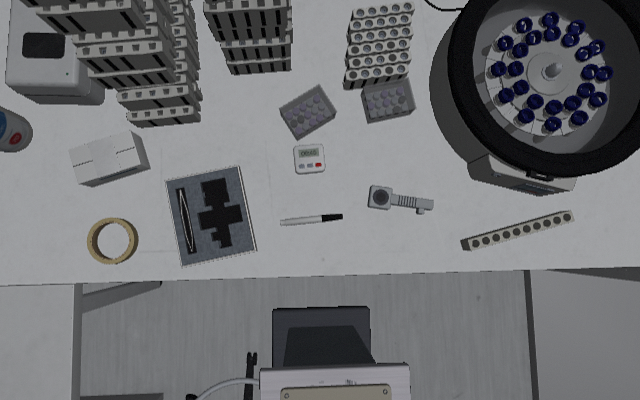

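The top view shows the tray at about (210,215), pocket at (220,212), the marker at (312,219), the timer at (309,159) and the wrench from (368,197) to (433,208). I'll enlarge this area.

Run:
```python
import cv2,numpy as np
im=cv2.imread('pics/top0.png')
a=cv2.resize(im[160:270,160:260],None,fx=5,fy=5,interpolation=cv2.INTER_CUBIC)
b=cv2.resize(im[175:225,360:440],None,fx=5,fy=5,interpolation=cv2.INTER_CUBIC)
c=np.zeros((550,800,3),np.uint8);c[:,:400]=a[:, :400] if 0 else cv2.resize(a,(400,440))[:, :].copy().repeat(1,0) if 0 else 0
a=cv2.resize(im[160:270,160:260],(400,440),interpolation=cv2.INTER_CUBIC)
b=cv2.resize(im[175:225,360:440],(400,250),interpolation=cv2.INTER_CUBIC)
c[:440,:400]=a;c[:250,400:]=b
cv2.imwrite('pics/crop0.png',c)
```

```text
(no output)
```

View pics/crop0.png

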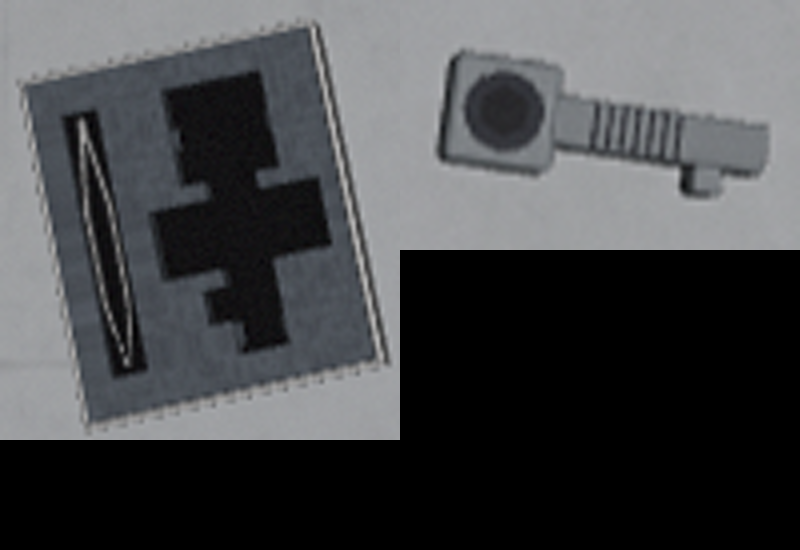

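```bash
cat > h.py <<'E'
from workcell import *
import cv2,numpy as np
from scipy.spatial.transform import Rotation as Rot
from scipy.optimize import least_squares
np.set_printoptions(precision=4,suppress=True)
def world(p,uv,z):
    r=p['R'].T@np.linalg.solve(p['mtx'],[*uv,1.]); c=-p['R'].T@p['t']
    return (c+r*(z-c[2])/r[2])[:2]
def fit(local,W):
    "2D pose x,y,yaw from local->world points, rms residual"
    L=np.array(local,float);W=np.array(W)
    f=lambda q:((L@np.array([[np.cos(q[2]),np.sin(q[2])],[-np.sin(q[2]),np.cos(q[2])]])+q[:2])-W).ravel()
    best=min((least_squares(f,[*W.mean(0),a]) for a in (0,1.5,3,-1.5)),key=lambda s:s.cost)
    return best.x,np.sqrt(np.mean(best.fun**2))
def steps(target_xyz,yaw):
    "shift in current tool axes (40mm units) to target; turn about tool z (6deg units) to put tool y along yaw"
    o=get_obs();R=Rot.from_quat(o['ee_rot']).as_matrix()
    d=R.T@(np.array(target_xyz)-o['position'])/.04
    y=np.arctan2(R[1,1],R[0,1]); t=yaw-y; t=(t+np.pi/2)%np.pi-np.pi/2
    print('pos',o['position'],'tool y yaw',y,'R',R.ravel(),'shift',d,'turn z',-np.degrees(t)/6,'j',o['joint_pos'],'t',o['clock'],'F',o['ft_force'])
E
python3 - <<'E'
from h import *
p=camera_params('top')
t=[(22,85),(315,23),(387,362),(88,430)]
W=[world(p,(160+a/4,160+b/4),.03) for a,b in t]
print(np.array(W),fit([(.094,.079),(.094,-.079),(-.094,-.079),(-.094,.079)],W))
w=[(504,110),(769,150)]
W=[world(p,(360+(a-400)/5,175+b/5),.022) for a,b in w]
q,r=fit([(.046,0),(-.07,0)],W);print(np.array(W),q,r)
for n,uv,z in (('marker',(280,222),.008),('marker',(342,216),.008),('timer',(309,159),.019)):print(n,world(p,uv,z))
x=q[:2]-.008*np.array([np.cos(q[2]),np.sin(q[2])])
steps([*x,.15],q[2]+np.pi/2)
c=camera_params('wrist');o=get_obs();R=Rot.from_quat(o['ee_rot']).as_matrix()
print('cam in tool',R.T@(-c['R'].T@c['t']-o['position']),c['R']@R,c['mtx'])
E
```

```text
[[0.5509 0.3462]
 [0.5809 0.1935]
 [0.4016 0.1578]
 [0.371  0.3115]] (array([0.4761, 0.2523, 0.1941]), np.float64(0.0018682877910086936))
[[ 0.5084 -0.1083]
 [ 0.4885 -0.2228]] [ 0.5005 -0.1538  1.3987] 8.223810786776186e-05
marker [0.4606 0.1095]
marker [ 0.4703 -0.0247]
timer [0.5947 0.0441]
pos [ 0.2828 -0.557   0.2306] tool y yaw -1.1009702237459407 R [ 0.8916  0.4527 -0.0006  0.4527 -0.8916  0.0011 -0.0001 -0.0013 -1.    ] shift [ 9.2983 -6.3609  2.0224] turn z -8.869773350559745 j [ 1.0784  0.3328 -0.0647  1.4609  0.0216  1.3499 -0.0885] t 0.1 F [-0.686  -0.1448 -0.3641]
cam in tool [ 0.067   0.0019 -0.1429] [[ 0.0003  1.      0.0006]
 [-0.9643  0.0005 -0.2648]
 [-0.2648 -0.0005  0.9643]] [[300.7817   0.     319.0675]
 [  0.     300.7817 198.419 ]
 [  0.       0.       1.    ]]
```

Request:
{"op": "carry_out", "data": {"commands": [[[0.62,-0.424,0,0,0,0],[0.62,-0.424,0,0,0,0],[0.62,-0.424,0,0,0,0],[0.62,-0.424,0,0,0,0],[0.62,-0.424,0,0,0,0],[0.62,-0.424,0,0,0,0],[0.62,-0.424,0,0,0,0],[0.62,-0.424,0,0,0,0],[0.62,-0.424,0,0,0,0],[0.62,-0.424,0,0,0,0],[0.62,-0.424,0,0,0,0],[0.62,-0.424,0,0,0,0],[0.62,-0.424,0,0,0,0],[0.62,-0.424,0,0,0,0],[0.62,-0.424,0,0,0,0]]], "hand": -1}}

```text
clock: 1.35
position: [0.4998, -0.1606, 0.2311]
ee_rot: [0.973, 0.233, -0.0, -0.0]
ft_force: [0.6, 0.0, 0.4]
grip_width: 0.998
grasp_force: 0.0
```

Request:
{"op": "carry_out", "data": {"commands": [[[0,0,0.2,0,0,-0.887],[0,0,0.2,0,0,-0.887],[0,0,0.2,0,0,-0.887],[0,0,0.2,0,0,-0.887],[0,0,0.2,0,0,-0.887],[0,0,0.2,0,0,-0.887],[0,0,0.2,0,0,-0.887],[0,0,0.2,0,0,-0.887],[0,0,0.2,0,0,-0.887],[0,0,0.2,0,0,-0.887],[0,0,0,0,0,0],[0,0,0,0,0,0]]]}}

```text
clock: 2.35
position: [0.4991, -0.162, 0.151]
ee_rot: [0.766, 0.643, -0.0, -0.001]
ft_force: [0.8, -0.3, 0.3]
grip_width: 0.999
grasp_force: 0.0
```

Run:
```python
from h import *
steps([.499,-.162,.15],1.3987+np.pi/2)
np.savez('w1.npz',**camera_params('wrist'))
im=camera('wrist')[:,:,::-1];cv2.imwrite('pics/w1.png',im)
```

```text
pos [ 0.4991 -0.162   0.151 ] tool y yaw -0.1750878679917074 R [ 0.1742  0.9847 -0.001   0.9847 -0.1742  0.0005  0.0003 -0.0011 -1.    ] shift [-0.0004 -0.003   0.0241] turn z -0.028567114136127714 j [ 0.6505  0.2108 -0.4715  1.8061  0.104   1.1502 -0.0298] t 2.35 F [ 0.801  -0.3421  0.2628]
```

View pics/w1.png

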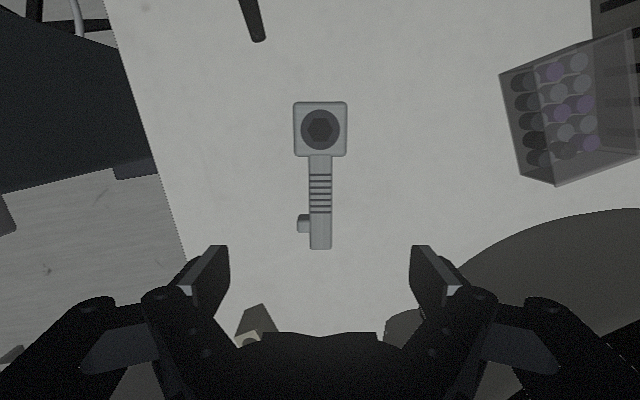

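Run:
```python
from h import *
p=dict(np.load('w1.npz'))
pts=[(320,129.5),(320.3,248.5),(294,102.5),(347,102.5),(346.5,156),(294,156)]
W=[world(p,u,.022) for u in pts]
q,r=fit([(.046,0),(-.07,0),(.07,.024),(.07,-.024),(.022,-.024),(.022,.024)],W);print(np.array(W),q,r)
x=q[:2]-.008*np.array([np.cos(q[2]),np.sin(q[2])])
steps([*x,.010],q[2]+np.pi/2)
```

```text
[[ 0.5102 -0.1091]
 [ 0.4908 -0.2214]
 [ 0.4921 -0.0829]
 [ 0.5371 -0.0908]
 [ 0.5297 -0.1362]
 [ 0.4831 -0.128 ]] [ 0.5025 -0.1543  1.3964] 0.0009698676823868848
pos [ 0.4995 -0.1621  0.1515] tool y yaw -0.17543315500280507 R [ 0.1745  0.9847 -0.0002  0.9847 -0.1745  0.0001  0.0001 -0.0002 -1.    ] shift [0.0032 0.043  3.5367] turn z -0.009543429600657927 j [ 0.6504  0.2103 -0.4715  1.8055  0.104   1.1503 -0.0302] t 2.4 F [ 0.0202 -0.4978 -0.0603]
```

The wrist view shows the wrench centred, with the hexagon at (320,130) and the tail at (320,248). The fix agrees with the top camera to about 2 mm. Next I go down and grip.

Request:
{"op": "carry_out", "data": {"commands": [[[0,0.043,0.45,0,0,0],[0,0,0.5,0,0,0],[0,0,0.5,0,0,0],[0,0,0.5,0,0,0],[0,0,0.5,0,0,0],[0,0,0.5,0,0,0],[0,0,0.4,0,0,0],[0,0,0.2,0,0,0],[0,0,0.16,0,0,0],[0,0,0,0,0,0],[0,0,0,0,0,0]]]}}

```text
clock: 3.32
position: [0.5017, -0.1625, 0.0036]
ee_rot: [0.766, 0.643, 0.0, 0.0]
ft_force: [-0.7, -0.4, 0.7]
grip_width: 1.002
grasp_force: 0.0
```

Request:
{"op": "carry_out", "data": {"commands": [[[0,0,0,0,0,0],[0,0,0,0,0,0],[0,0,0,0,0,0],[0,0,0,0,0,0],[0,0,0,0,0,0],[0,0,0,0,0,0],[0,0,0,0,0,0],[0,0,0,0,0,0],[0,0,0,0,0,0],[0,0,0,0,0,0],[0,0,0,0,0,0],[0,0,0,0,0,0]]], "hand": 1, "force": 70}}

```text
clock: 4.32
position: [0.5016, -0.1625, 0.0034]
ee_rot: [0.765, 0.644, 0.0, 0.0]
ft_force: [-1.4, -0.7, 5.8]
grip_width: 0.241
grasp_force: 69.7
```

Request:
{"op": "carry_out", "data": {"commands": [[[0,0,-0.2,0,0,0],[0,0,-0.5,0,0,0],[0,0,-0.6,0,0,0],[0,0,-0.7,0,0,0],[0,0,-0.7,0,0,0],[0,0,-0.7,0,0,0],[0,0,-0.6,0,0,0],[0,0,-0.3,0,0,0]]]}}

```text
clock: 4.98
position: [0.5021, -0.1624, 0.1782]
ee_rot: [0.765, 0.644, 0.001, 0.002]
ft_force: [0.4, -1.2, -1.4]
grip_width: 0.238
grasp_force: 68.8
```

Request:
{"op": "carry_out", "data": {"commands": [[[0,0,0,0,0,0.5],[0,0,0,0,0,0.9],[0,0,0,0,0,0.9],[0,0,0,0,0,0.9],[0,0,0,0,0,0.9],[0,0,0,0,0,0.9],[0,0,0,0,0,0.9],[0,0,0,0,0,0.9],[0,0,0,0,0,0.9],[0,0,0,0,0,0.9],[0,0,0,0,0,0.9],[0,0,0,0,0,0.9],[0,0,0,0,0,0.9],[0,0,0,0,0,0.18]]]}}

```text
clock: 6.15
position: [0.5006, -0.1622, 0.1742]
ee_rot: [0.995, 0.096, -0.001, -0.0]
ft_force: [-0.2, -0.2, -2.1]
grip_width: 0.243
grasp_force: 68.8
```

Request:
{"op": "carry_out", "data": {"commands": [[[0,-0.4,0,0,0,0],[0,-0.6,0,0,0,0],[0,-0.7,0,0,0,0],[-0.1,-0.7,0,0,0,0],[-0.1,-0.7,0,0,0,0],[0,-0.7,0,0,0,0],[0,-0.7,0,0,0,0],[0,-0.7,0,0,0,0],[0,-0.7,0,0,0,0],[0,-0.7,0,0,0,0],[0,-0.4,0,0,0,0],[0,0,0,0,0,0],[0,0,0,0,0,0],[0,0,0,0,0,0]]]}}

```text
clock: 7.32
position: [0.4386, 0.1098, 0.1746]
ee_rot: [0.995, 0.098, -0.0, 0.0]
ft_force: [1.3, -0.1, -1.6]
grip_width: 0.238
grasp_force: 68.8
```

Run:
```python
from h import *
steps([.472,.231,.10],.1941-np.pi/2)
np.savez('w2.npz',**camera_params('wrist'))
im=camera('wrist')[:,:,::-1];cv2.imwrite('pics/w2.png',im)
```

```text
pos [0.4386 0.1098 0.1746] tool y yaw -1.3738065779577393 R [ 0.9807  0.1957 -0.0005  0.1957 -0.9807 -0.0005 -0.0006  0.0004 -1.    ] shift [ 1.4119 -2.8091  1.8625] turn z 0.027595068703658576 j [ 0.278   0.029  -0.6254  1.9423  0.0187  1.1766 -1.7283] t 7.3167 F [ 1.2907 -0.1374 -1.5513]
```

View pics/w2.png

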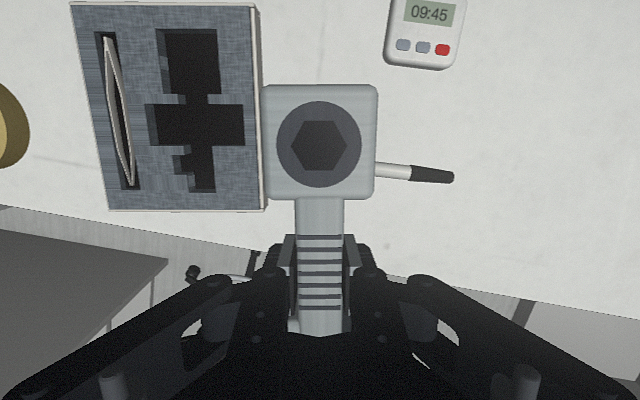

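The tray is at left: pocket head (155–218, 30–94), tail end near (203,190). The held wrench's hexagon is at (319,144). I'll enlarge the pocket.

Run:
```python
import cv2
im=cv2.imread('pics/w2.png')
cv2.imwrite('pics/crop2.png',cv2.resize(im[0:215,60:270],None,fx=2.75,fy=2.75,interpolation=cv2.INTER_CUBIC))
```

```text
(no output)
```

View pics/crop2.png

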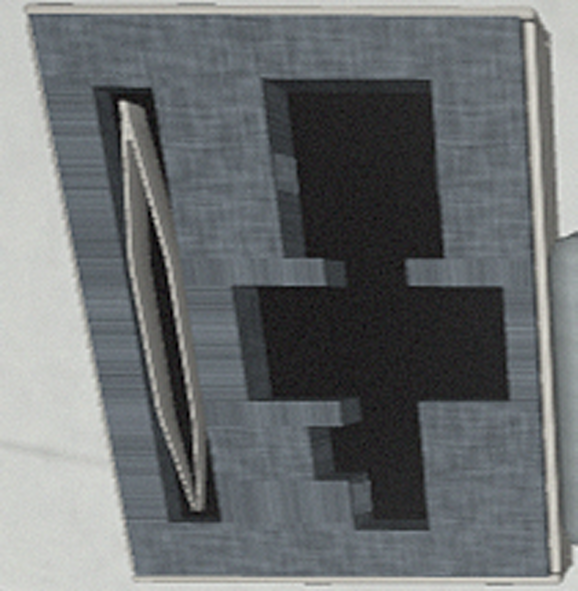

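Run:
```python
from h import *
p=dict(np.load('w2.npz'));o=get_obs();R=Rot.from_quat(o['ee_rot']).as_matrix()
L=[(72.5,26.5),(72.5,-26.5),(19.5,-26.5),(19.5,26.5),(11,45),(11,-45),(-27,-45),(-27,45),(-72.5,13.5),(-72.5,-13.5),(-35.5,25.5),(-54.5,25.5)]
px=[(263,79),(430,80),(442,258),(284,257),(234,286),(503,287),(509,400),(249,401),(357,529),(428,529),(310,428),(316,479)]
W=np.array([world(p,(60+a/2.75-.3,b/2.75-.3),.03) for a,b in px])
q,r=fit(np.array(L)/1e3,W);c,s=np.cos(q[2]),np.sin(q[2])
print('pocket',q,r);print((((W-q[:2])@np.array([[c,-s],[s,c]]))*1e3-L))
# wrench in hand, head corners + hexagon on top face
zt=o['position'][2]+.0186
H=[(263.5,86),(377.5,86),(375,198.5),(264.5,198.5),(319,144)]
Wh=[world(p,u,zt) for u in H]
w,r2=fit([(.07,.024),(.07,-.024),(.022,-.024),(.022,.024),(.046,0)],Wh);print('wrench',w,r2)
d=np.array([*(q[:2]-w[:2])]);Rt=R[:2,:2]
print('wrench origin rel TCP (tool)',R.T@np.array([*(w[:2]-o['position'][:2]),0]))
print('shift tool units',(R.T@np.array([*d,0]))/.04,'turn',-np.degrees(q[2]-w[2])/6, 'z',o['position'])
```

```text
pocket [0.4824 0.2338 0.1957] 0.0004674160547807783
[[-0.0974 -0.6359]
 [-0.2971  0.2942]
 [ 0.1506  1.0405]
 [ 0.3777 -0.0341]
 [-0.2514 -0.7064]
 [-0.4225  0.0787]
 [ 0.5006  0.4584]
 [ 0.0099 -0.1193]
 [ 0.183  -0.6412]
 [ 0.2276  0.911 ]
 [-0.7197 -0.4119]
 [ 0.3388 -0.234 ]]
wrench [0.4489 0.1098 0.1945] 0.0012216062395514866
wrench origin rel TCP (tool) [ 0.01    0.0017 -0.    ]
shift tool units [ 1.424  -2.876  -0.0016] turn -0.011764194599163197 z [0.4388 0.1096 0.1747]
```

Request:
{"op": "carry_out", "data": {"commands": [[[0.14,-0.28,0,0,0,0],[0.2,-0.41,0,0,0,0],[0.28,-0.57,0,0,0,0],[0.28,-0.57,0,0,0,0],[0.24,-0.49,0,0,0,0],[0.18,-0.35,0,0,0,0],[0.1,-0.2,0,0,0,0],[0,0,0.3,0,0,0],[0,0,0.6,0,0,0],[0,0,0.6,0,0,0],[0,0,0.6,0,0,0],[0,0,0.6,0,0,0],[0,0,0.4,0,0,0],[0,0,0,0,0,0],[0,0,0,0,0,0],[0,0,0,0,0,0]]]}}

```text
clock: 8.7
position: [0.4725, 0.2338, 0.0516]
ee_rot: [0.995, 0.098, 0.0, 0.0]
ft_force: [-0.1, 0.6, -1.3]
grip_width: 0.241
grasp_force: 68.8
```

Run:
```python
from h import *
steps([.4746,.2322,.044],.1957-np.pi/2)
np.savez('w3.npz',**camera_params('wrist'))
im=camera('wrist')[:,:,::-1];cv2.imwrite('pics/w3.png',im)
s=camera('scene')[:,:,::-1];cv2.imwrite('pics/s3.png',s)
p=camera_params('scene');c=p['mtx']@(p['R']@[.48,.23,.03]+p['t']);u,v=(c[:2]/c[2]).astype(int);print(u,v)
cs=cv2.resize(s[v-50:v+50,u-50:u+50],(400,400),interpolation=cv2.INTER_CUBIC)
cw=cv2.resize(im[20:240,210:430],(400,400),interpolation=cv2.INTER_CUBIC)
cv2.imwrite('pics/c3.png',np.hstack([cw,cs]))
```

```text
pos [0.4725 0.2338 0.0516] tool y yaw -1.3751163460194065 R [ 0.9809  0.1944  0.0009  0.1944 -0.9809 -0.      0.0009  0.0002 -1.    ] shift [0.0428 0.0492 0.1908] turn z -0.00019116951225695293 j [ 0.0329  0.3798 -0.6699  1.8814  0.2824  0.9751 -2.1376] t 8.7 F [-0.1314  0.6331 -1.3471]
275 240
```

View pics/c3.png

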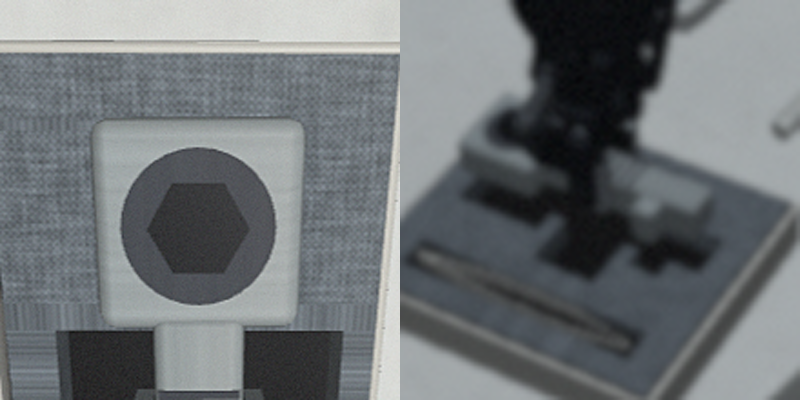

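The head hovers over its pocket, and the notch is visible on both sides of the handle, so I'll enlarge that part for a lateral check.

Run:
```python
import cv2
im=cv2.imread('pics/w3.png')
cv2.imwrite('pics/c3b.png',cv2.resize(im[70:270,220:420],(800,600) if 0 else (600,600),interpolation=cv2.INTER_CUBIC))
```

```text
(no output)
```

View pics/c3b.png

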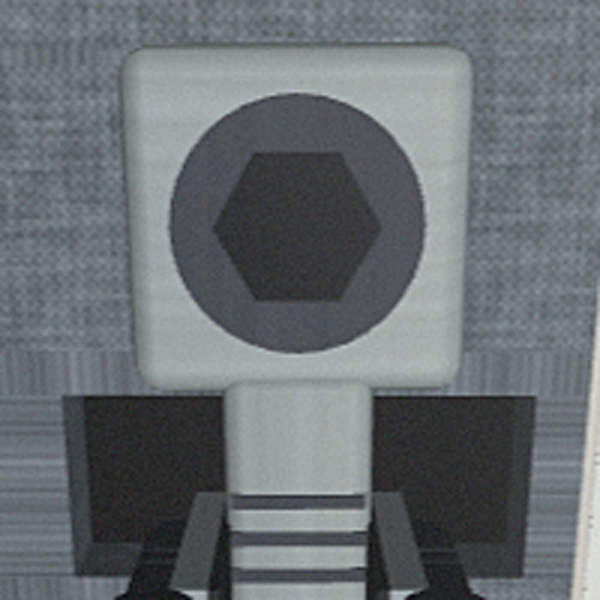

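Run:
```python
from h import *
p=dict(np.load('w3.npz'));o=get_obs();R=Rot.from_quat(o['ee_rot']).as_matrix();T=o['position'][:2]
g=lambda u,z:R[:2,:2].T@(world(p,(220+u[0]/3-.3,70+u[1]/3-.3),z)-T)*1e3
print('notch(11,45)(11,-45)(-27,45)(-27,-45):');[print(g(u,.03)) for u in [(64,396),(535,396),(77,576),(524,577)]]
zt=o['position'][2]+.0186
print('hex(46,0)',g((297,226),zt),'handle L R',g((227,440),zt),g((371,440),zt),'head',[g(u,zt) for u in [(122,45),(471,45),(458,388),(140,388)]])
q,r=fit([(.011,.045),(.011,-.045),(-.027,.045),(-.027,-.045)],[world(p,(220+u[0]/3-.3,70+u[1]/3-.3),.03) for u in [(64,396),(535,396),(77,576),(524,577)]]);print(q,r,o['position'])
```

```text
notch(11,45)(11,-45)(-27,45)(-27,-45):
[ 19.9742 -42.2018]
[19.9969 47.116 ]
[-17.5855 -42.1636]
[-17.7708  47.5299]
hex(46,0) [55.6009  2.0726] handle L R [24.9946 -8.0598] [25.0005 12.7674] head [array([ 78.6735, -20.4862]), array([78.6743, 24.5088]), array([32.8052, 24.9827]), array([ 32.794 , -20.2845])]
[0.4823 0.2335 0.1961] 0.00024006079155259834 [0.4729 0.2343 0.0521]
```

Request:
{"op": "carry_out", "data": {"commands": [[[-0.012,0.01,0.1,0,0,0],[0,0,0.1,0,0,0],[0,0,0.1,0,0,0],[0,0,0.1,0,0,0],[0,0,0.1,0,0,0],[0,0,0.05,0,0,0],[0,0,0,0,0,0],[0,0,0,0,0,0]]]}}

```text
clock: 9.47
position: [0.4715, 0.2339, 0.0287]
ee_rot: [0.995, 0.098, -0.0, 0.0]
ft_force: [0.6, -0.5, -1.6]
grip_width: 0.239
grasp_force: 68.8
```

Request:
{"op": "carry_out", "data": {"commands": [[[0,0,0.03,0,0,0],[0,0,0.03,0,0,0],[0,0,0.03,0,0,0],[0,0,0.03,0,0,0],[0,0,0,0,0,0]]]}}

```text
clock: 9.88
position: [0.4724, 0.2341, 0.0246]
ee_rot: [0.995, 0.098, 0.001, -0.0]
ft_force: [0.9, -0.4, 1.8]
grip_width: 0.238
grasp_force: 69.3
```

Request:
{"op": "carry_out", "data": {"commands": [[[0,0,0,0,0,0],[0,0,0,0,0,0],[0,0,0,0,0,0],[0,0,0,0,0,0],[0,0,0,0,0,0],[0,0,0,0,0,0]]], "hand": 0.05}}

```text
clock: 10.38
position: [0.4715, 0.2339, 0.024]
ee_rot: [0.995, 0.098, -0.0, 0.0]
ft_force: [0.5, -0.4, -0.8]
grip_width: 0.474
grasp_force: 0.0
```

Request:
{"op": "carry_out", "data": {"commands": [[[0,0,-0.2,0,0,0],[0,0,-0.4,0,0,0],[0,0,-0.5,0,0,0],[0,0,-0.5,0,0,0],[0,0,-0.4,0,0,0],[0,0,0,0,0,0],[0,0,0,0,0,0]]]}}

```text
clock: 10.97
position: [0.4721, 0.2341, 0.1052]
ee_rot: [0.995, 0.098, 0.001, -0.0]
ft_force: [-0.1, -0.9, 0.1]
grip_width: 0.477
grasp_force: 0.0
```

Request:
{"op": "carry_out", "data": {"commands": [[[0,0,0,0,0,0],[0,0,0,0,0,0],[0,0,0,0,0,0],[0,0,0,0,0,0],[0,0,0,0,0,0],[0,0,0,0,0,0]]], "hand": 1}}

```text
clock: 11.47
position: [0.4714, 0.2339, 0.1038]
ee_rot: [0.995, 0.098, -0.0, 0.0]
ft_force: [0.3, -0.3, 0.1]
grip_width: -0.001
grasp_force: 0.0
```

Run:
```python
from h import *
steps([.4823+.046*np.cos(.196),.2335+.046*np.sin(.196),.05],.196-np.pi/2)
np.savez('w4.npz',**camera_params('wrist'))
im=camera('wrist')[:,:,::-1];cv2.imwrite('pics/w4.png',im)
s=camera('scene')[:,:,::-1]
cs=cv2.resize(s[190:290,225:325],(400,400),interpolation=cv2.INTER_CUBIC)
cw=cv2.resize(im[60:260,220:420],(400,400),interpolation=cv2.INTER_CUBIC)
cv2.imwrite('pics/c4.png',np.hstack([cw,cs]))
```

```text
pos [0.4714 0.2339 0.1038] tool y yaw -1.3742298387015777 R [ 0.9807  0.1953 -0.0005  0.1953 -0.9807 -0.0001 -0.0005  0.     -1.    ] shift [1.4148 0.0634 1.3453] turn z 0.0054095628152647296 j [ 0.0626  0.3075 -0.6967  1.8408  0.2227  1.0728 -2.0927] t 11.4667 F [ 0.2952 -0.3352  0.0954]
```

View pics/c4.png

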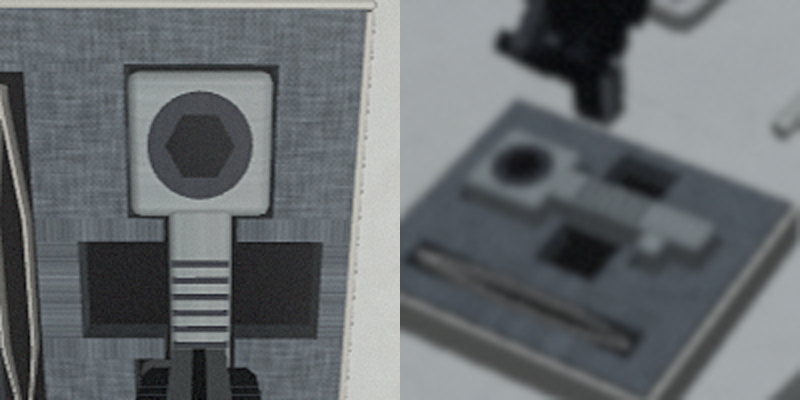

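The wrench lies in its outline, head centred at about (200,143) in the crop, still standing high on the bulges. Now I press the head.

Request:
{"op": "carry_out", "data": {"commands": [[[0.2,0.03,0,0,0,0],[0.4,0,0,0,0,0],[0.4,0,0,0,0,0],[0.3,0,0,0,0,0],[0.1,0,0.2,0,0,0],[0,0,0.4,0,0,0],[0,0,0.4,0,0,0],[0,0,0.2,0,0,0],[0,0,0.1,0,0,0],[0,0,0.05,0,0,0],[0,0,0,0,0,0]]]}}

```text
clock: 12.48
position: [0.5268, 0.2437, 0.0501]
ee_rot: [0.995, 0.098, 0.0, 0.0]
ft_force: [0.4, 0.5, 0.6]
grip_width: 0.0
grasp_force: 0.0
```

Request:
{"op": "carry_out", "data": {"commands": [[[0,0,0.04,0,0,0],[0,0,0.04,0,0,0],[0,0,0.04,0,0,0],[0,0,0.04,0,0,0],[0,0,0,0,0,0],[0,0,0,0,0,0]]]}}

```text
clock: 12.98
position: [0.5268, 0.2436, 0.0437]
ee_rot: [0.995, 0.098, 0.0, 0.0]
ft_force: [-0.7, 0.5, -0.4]
grip_width: 0.0
grasp_force: 0.0
```

Request:
{"op": "carry_out", "data": {"commands": [[[0,0,0.03,0,0,0],[0,0,0.03,0,0,0],[0,0,0.03,0,0,0],[0,0,0.03,0,0,0],[0,0,0,0,0,0]]]}}

```text
clock: 13.4
position: [0.5269, 0.2436, 0.0388]
ee_rot: [0.995, 0.098, 0.0, -0.0]
ft_force: [0.6, -0.2, 1.7]
grip_width: -0.001
grasp_force: 0.9
```

Request:
{"op": "carry_out", "data": {"commands": [[[0,0,0.03,0,0,0],[0,0,0.03,0,0,0],[0,0,0.02,0,0,0],[0,0,0,0,0,0],[0,0,0,0,0,0]]]}}

```text
clock: 13.82
position: [0.5263, 0.2437, 0.0364]
ee_rot: [0.995, 0.098, -0.0, 0.0]
ft_force: [-4.7, -2.7, 14.0]
grip_width: -0.005
grasp_force: 6.8
```

Request:
{"op": "carry_out", "data": {"commands": [[[0,0,0.03,0,0,0],[0,0,0.02,0,0,0],[0,0,0,0,0,0],[0,0,0,0,0,0]]]}}

```text
clock: 14.15
position: [0.5261, 0.2437, 0.036]
ee_rot: [0.995, 0.098, -0.0, 0.001]
ft_force: [-13.1, -7.8, 32.5]
grip_width: -0.001
grasp_force: 16.5
```

Head is firmly down at 36 mm. Now the tail.

Request:
{"op": "carry_out", "data": {"commands": [[[0,0,-0.2,0,0,0],[0,0,-0.4,0,0,0],[0,0,-0.3,0,0,0],[-0.25,0,0,0,0,0],[-0.4,0,0,0,0,0],[-0.5,0,0,0,0,0],[-0.5,0,0,0,0,0],[-0.5,0,0,0,0,0],[-0.4,0,0,0,0,0],[-0.1,0,0,0,0,0],[0,0,0.2,0,0,0],[0,0,0.2,0,0,0],[0,0,0.1,0,0,0],[0,0,0,0,0,0],[0,0,0,0,0,0]]]}}

```text
clock: 15.4
position: [0.4229, 0.2231, 0.0491]
ee_rot: [0.995, 0.098, -0.001, -0.0]
ft_force: [0.0, -0.4, 0.7]
grip_width: 0.001
grasp_force: 0.0
```

Request:
{"op": "carry_out", "data": {"commands": [[[0,0,0.04,0,0,0],[0,0,0.04,0,0,0],[0,0,0.04,0,0,0],[0,0,0.04,0,0,0],[0,0,0,0,0,0],[0,0,0,0,0,0]]]}}

```text
clock: 15.9
position: [0.4228, 0.2229, 0.0432]
ee_rot: [0.995, 0.098, -0.0, 0.0]
ft_force: [-0.2, 0.1, 0.6]
grip_width: 0.001
grasp_force: 0.0
```

Request:
{"op": "carry_out", "data": {"commands": [[[0,0,0.03,0,0,0],[0,0,0.03,0,0,0],[0,0,0.03,0,0,0],[0,0,0.03,0,0,0],[0,0,0,0,0,0]]]}}

```text
clock: 16.32
position: [0.4227, 0.2229, 0.0382]
ee_rot: [0.995, 0.098, -0.0, 0.0]
ft_force: [-0.4, 0.5, 0.4]
grip_width: 0.003
grasp_force: 0.0
```

Request:
{"op": "carry_out", "data": {"commands": [[[0,0,0.03,0,0,0],[0,0,0.03,0,0,0],[0,0,0.02,0,0,0],[0,0,0,0,0,0],[0,0,0,0,0,0]]]}}

```text
clock: 16.73
position: [0.4229, 0.223, 0.0361]
ee_rot: [0.995, 0.098, 0.0, 0.0]
ft_force: [-4.9, -3.2, 14.1]
grip_width: -0.001
grasp_force: 7.1
```

Request:
{"op": "carry_out", "data": {"commands": [[[0,0,0.03,0,0,0],[0,0,0.02,0,0,0],[0,0,0,0,0,0],[0,0,0,0,0,0]]]}}

```text
clock: 17.07
position: [0.423, 0.2231, 0.0359]
ee_rot: [0.995, 0.098, 0.0, 0.001]
ft_force: [-16.1, -9.0, 45.2]
grip_width: 0.004
grasp_force: 22.6
```

Request:
{"op": "carry_out", "data": {"commands": [[[0,0,-0.3,0,0,0],[0,0,-0.5,0,0,0],[0,0,-0.5,0,0,0],[0,0,-0.5,0,0,0],[-0.3,0,-0.5,0,0,0],[0,0.5,-0.3,0,0,0],[0,0.6,0,0,0,0],[0,0.6,0,0,0,0],[0,0.6,0,0,0,0],[0,0.4,0,0,0,0],[0,0,0,0,0,0],[0,0,0,0,0,0]]]}}

```text
clock: 18.07
position: [0.4322, 0.1142, 0.1373]
ee_rot: [0.995, 0.097, 0.0, 0.0]
ft_force: [0.4, 1.0, 0.0]
grip_width: 0.001
grasp_force: 0.0
```

Run:
```python
from h import *
o=get_obs();print(o['position'],o['clock'],o['ft_force'])
np.savez('w5.npz',**camera_params('wrist'))
im=camera('wrist')[:,:,::-1];cv2.imwrite('pics/w5.png',im)
s=camera('scene')[:,:,::-1]
cs=cv2.resize(s[190:290,225:325],(400,400),interpolation=cv2.INTER_CUBIC)
cv2.imwrite('pics/c5.png',np.hstack([im[:,150:550],cs]) if 0 else np.hstack([cv2.resize(im[:250,100:350],(400,400),interpolation=cv2.INTER_CUBIC),cs]))
```

```text
[0.4322 0.1142 0.1373] 18.0667 [0.4475 0.9985 0.0214]
```

View pics/c5.png

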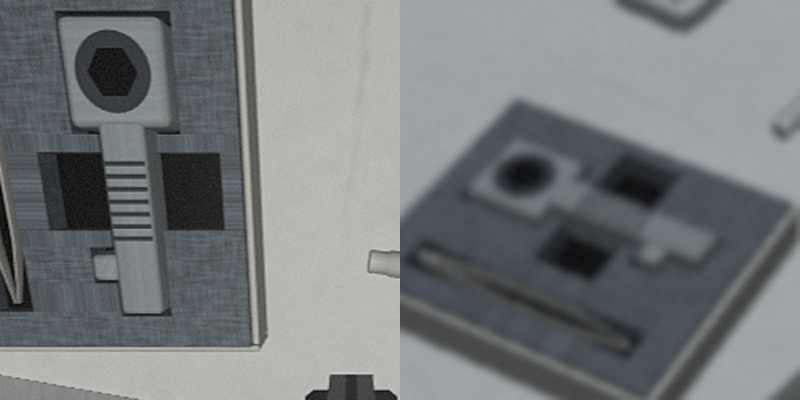

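The wrench now sits low and looks level in the scene view. I'll check its height numerically, comparing where the hexagon and tail should appear when home and when raised.

Run:
```python
from h import *
p=dict(np.load('w5.npz'));q=np.array([.4823,.2335,.196])
g=lambda u:(100+u[0]/1.6-.2,u[1]/1.6-.2)
R2=Rot.from_euler('z',q[2]).as_matrix()[:2,:2]
# measured lateral sizes as height cue + position in pocket frame for several heights
N=[(38,152),(222,152),(225,230),(48,230)]
qn,r=fit([(.011,.045),(.011,-.045),(-.027,-.045),(-.027,.045)],[world(p,g(u),.03) for u in N]);print('pocket',qn,r)
R2=Rot.from_euler('z',qn[2]).as_matrix()[:2,:2]
for z in (.036,.040,.044):
    print(z,'hex',1e3*R2.T@(world(p,g((112,71)),z)-qn[:2]),'tail corners',[1e3*R2.T@(world(p,g(u),z)-qn[:2]) for u in ((123,312),(165,309))])
```

```text
pocket [0.4824 0.2339 0.19  ] 0.0005000286395992508
0.036 hex [45.9769  1.0176] tail corners [array([-68.9652,   9.7755]), array([-67.2262, -12.4162])]
0.04 hex [45.1508 -0.7941] tail corners [array([-67.9079,   7.8203]), array([-66.1974, -14.0078])]
0.044 hex [44.3247 -2.6059] tail corners [array([-66.8506,   5.865 ]), array([-65.1686, -15.5995])]
```

Both fit the home height of 36 mm. I'll touch the head once more, to confirm it stayed down when the tail was pressed.

Request:
{"op": "carry_out", "data": {"commands": [[[0.25,-0.22,0,0,0,0],[0.45,-0.41,0,0,0,0],[0.45,-0.41,0,0,0,0],[0.45,-0.41,0,0,0,0],[0.45,-0.41,0,0,0,0],[0.45,-0.41,0,0,0,0],[0.45,-0.44,0,0,0,0],[0,0,0.4,0,0,0],[0,0,0.5,0,0,0],[0,0,0.5,0,0,0],[0,0,0.5,0,0,0],[0,0,0.3,0,0,0],[0,0,0.1,0,0,0],[0,0,0,0,0,0],[0,0,0,0,0,0]]]}}

```text
clock: 19.42
position: [0.5269, 0.2448, 0.0461]
ee_rot: [0.995, 0.098, 0.0, -0.0]
ft_force: [-0.5, 0.5, 0.9]
grip_width: 0.002
grasp_force: 0.0
```

Request:
{"op": "carry_out", "data": {"commands": [[[0,0,0.04,0,0,0],[0,0,0.04,0,0,0],[0,0,0.04,0,0,0],[0,0,0.03,0,0,0],[0,0,0,0,0,0],[0,0,0,0,0,0]]]}}

```text
clock: 19.92
position: [0.5267, 0.244, 0.0393]
ee_rot: [0.995, 0.098, 0.0, 0.0]
ft_force: [-0.2, 0.3, -0.5]
grip_width: -0.0
grasp_force: 0.0
```

Request:
{"op": "carry_out", "data": {"commands": [[[0,0,0.04,0,0,0],[0,0,0.04,0,0,0],[0,0,0.03,0,0,0],[0,0,0,0,0,0],[0,0,0,0,0,0]]]}}

```text
clock: 20.33
position: [0.5268, 0.2441, 0.0361]
ee_rot: [0.995, 0.098, 0.0, 0.0]
ft_force: [-5.7, -3.3, 14.4]
grip_width: 0.002
grasp_force: 7.6
```

The head is still home. I'll retreat clear and hand in.

Request:
{"op": "carry_out", "data": {"commands": [[[0,0,-0.3,0,0,0],[0,0,-0.6,0,0,0],[0,0,-0.6,0,0,0],[0,0,-0.6,0,0,0],[0,0,-0.5,0,0,0],[0,0,-0.3,0,0,0],[0,0,0,0,0,0],[0,0,0,0,0,0]]]}}

```text
clock: 21.0
position: [0.5268, 0.244, 0.1509]
ee_rot: [0.995, 0.098, 0.0, 0.0]
ft_force: [0.6, -1.6, -0.2]
grip_width: 0.0
grasp_force: 0.0
```

```bash
python3 -c "
from workcell import *
print(get_obs()['ft_force']);print(hand_in())"
```

```text
[ 0.63478621 -1.57859955 -0.19605062]
the job is handed in; nothing more can be done
None
```

The wrench lies in its pocket, pressed home at both ends (top at 36 mm at each), and the job was handed in at about 21 s; the arm never went near the timer or marker, though the fingertips briefly pressed the tail with 45 N (the 40 N limit is for the arm or gripper body).

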